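Back the indexing wheel off one notch

ROBOT

A 6-joint arm with a two-finger parallel gripper is mounted at the origin on the work surface. World frame = base frame: x ahead of the robot, y to its left, z up, the work surface at z = 0. Lengths are in m, angles in rad, forces in N, time in s.
With the tool pointing down it reaches from about 0.4 to 0.825 m from the base axis. Payload 7 kg.
Tool frame: the origin (TCP) lies midway between the tips of the shut fingers; the grasp point (between the pads) lies 19 mm behind it; y points along the fingers, z is the direction in which the jaws open and shut, and the axes are right-handed (so a half turn about y gives the same grasp; the last joint's range is limited). The gripper opens to 88 mm and grips with 3 to 60 N. Pads are 19 mm wide; open, the fingers measure 130 mm over their backs; the gripper's body (78 mm by 193 mm) begins 47 mm behind the grasp point.
Start: joints at [1.483, 0.359, 0.012, 0, -1.224, -0.288], TCP at [0.248, 0.628, 0.227] pointing down, gripper open.
Joint ranges: [-3.07, 3.07], [-1.43, 2.12], [-1.02, 1.25], [-3.03, 1.67], [-3.05, -0], [-3.03, 3.03]. Speed limits (rad/s): [2.39, 2.39, 3.01, 3.14, 3.14, 3.14].

INTERFACE

Orientations are given as [roll, pitch, yaw] about the fixed x, y, z axes, in that order (R = Rz(yaw) Ry(pitch) Rx(roll)).
In Python, from station import readout, eyes, job, nets gives the robot as it stands.
- The arm moves only by the tool play_rows, never from a script. Its argument "increments" is a list of rows, each an object with "linear": the shift along the tool's x, y, z in m, a list of three; "rotation": the turn, a rotation vector about the tool's x, y, z in degrees, a list of three; "claw": the closure, from 0 (fully open) to 1 (shut). A call has 1 to 5 rows; each row is the pose to reach, as a shift and turn from the pose measured when the call began, along the tool's axes at that moment; what a row does not reach only later rows make up. A row lasts 1/8 s, in which the tool goes at most 62.5 mm and 10.7 degrees, less where a joint would pass 70% of its speed; a pose out of reach is approached as far as the arm can. A call with a gripper value outside its range is refused whole. The fingers move at their own pace and stop on an object; "newtons" is the grip in N (left out, the last holds). Time passes only in rows, so rows that repeat a pose let the fingers close. It gives the time, the measured TCP pose, the force and the opening at its end, in the units of the state.
- readout.get_state(): the state, without advancing time (a new reading comes with each control period).
- eyes.grab_frame(name): name is "scene" or "top"; returns (picture, depth): 420x560x3 uint8, blue, green, red; 420x560 float32, m along the optical axis (not along the pixel's ray), 0 where there is no reading.
- eyes.camera_model(name): a dict with "intrinsics" (3x3 intrinsics, pixels), "R" (3x3) and "t" (3): a world point X has camera coordinates R X + t. Camera axes: x right, y down, z forward; pixel columns grow to the right and rows downward; lengths in m; the calibration is good to about 2 mm. A picture is of the moment at which its call begins. camera_model takes no time and is no camera call.
- job.job_done(): hands the job in, once; it reports no verdict.
Trained networks look in the newest picture that a camera, given by its name, has taken for a name from the list of things; names that differ only in an ending like _2 or _b are one class to them, and where a whole thing is asked for, a point or a joint stands for the part that bears it (a point fixed in the world has none). Each returns a list of dicts, best first, with "score" (0 to 1); they miss things now and then, are a little off and sometimes report something else, mostly with a low value. They report only what shows in the picture. A call takes as long as a camera call.
- nets.regions_of(label, camera): "region" (420x560 bool, what is visible of it) and "rect" ([left, top, right, bottom] in pixels, round what is visible of it).
The state is a dict: "t": time; "q": joint angles; "qd": joint speeds; "joint_efforts": joint torques, N m; "eef_pos": TCP position; "ee_rot": TCP orientation; "force": force on the tool from outside, world axes, zero at the start; "moment": the same for the moment, N m; "width": finger opening in m.
Only numpy, scipy, OpenCV 4.12 (cv2) and the standard library are available. Lean on these libraries where they do the work, as an engineer would, in place of code of your own. Each camera call takes 0.05 s, during which the arm holds its last target.

TASK

The indexing wheel of the drilling fixture has been advanced one notch too far. With a fingertip, push the pawl's ball-ended thumb lever over until the pawl tips up out of the teeth and stays up; then, with the pawl up, push the wheel backward (clockwise seen from above) by one notch, using any of its upright posts; then push the thumb lever back so that the pawl drops fully home against the next tooth. Only push with the fingers, gently: do not pinch or grip anything, and leave the loose parts and tools where they are.

Things in the scene. Friction and masses are not known exactly. Their poses are not given: they have to be found in the camera images.
- fixture: indexing fixture bolted to the bench; origin on the bench surface below the wheel's axis, z up. Dark steel base plate 12 mm thick, x -105 to 135, y -190 to 125 mm in its own frame. On it a flat ratchet wheel and, along the wheel's rim on the +x side, a steel pawl
- hub (a point): centre of the wheel, on its axis at the disc's top face, 38 mm above the bench. Aluminium disc 184 mm across, lying flat, with 12 steel saw teeth (one notch = 30 degrees) standing 14 mm up on its rim (radius 72 to 92 mm, tops 52 mm above the bench). A hub 40 mm across stands at the centre, up to 62 mm above the bench
- hinge (a point): middle of the pawl's hinge pin, which lies along the fixture's x at x 82, y -66, z 52 mm in its frame; the steel cheeks beside it rise to 64 mm above the bench. The pawl is a bar from here towards fixture +y, 66 mm to its nose; with the pawl down it is nowhere higher than 66 mm but for its upright thumb lever
- wheel (a joint): turn of the wheel in rad, positive counter-clockwise from above (forward). At 0 a tooth's steep face touches the seated pawl; it starts 0.015 to 0.085 off that, in the play. One notch back is -0.524, where the next tooth's face touches the nose. The seated pawl stops backward turning only. Friction keeps the wheel where it is left; 2 to 4 N at a post turns it
- pawl (a joint): pawl angle in rad: 0 seated by its own weight, 0.95 thrown over against its stop. It tips over centre at about 0.65: past that it falls to 0.95 and stays, short of that it falls back to 0. The nose clears the teeth from about 0.25
- knob (a point): centre of the steel ball, 24 mm across, topping the pawl's thumb lever (12 x 8 mm bar). Pawl down: 20 mm from the hinge pin towards fixture +y and 68 mm above it (120 mm above the bench). It swings about the pin, radius 71 mm, towards fixture -y as the pawl lifts; thrown over it is 44 mm beyond the pin, 108 mm above the bench. About 1 N moves it
- nose (a point): lower front edge of the pawl's nose, 66 mm from the hinge pin; 40 mm above the bench when seated
- post0 (a point): top centre of one of the wheel's four alike steel posts, 12 mm across, standing 50 mm up from the disc (top 88 mm above the bench) on a 55 mm radius, 90 degrees apart
- post1 (a point): top centre of one of the wheel's four alike steel posts, 12 mm across, standing 50 mm up from the disc (top 88 mm above the bench) on a 55 mm radius, 90 degrees apart
- post2 (a point): top centre of one of the wheel's four alike steel posts, 12 mm across, standing 50 mm up from the disc (top 88 mm above the bench) on a 55 mm radius, 90 degrees apart
- post3 (a point): top centre of one of the wheel's four alike steel posts, 12 mm across, standing 50 mm up from the disc (top 88 mm above the bench) on a 55 mm radius, 90 degrees apart
- bushing_mid (a point): loose brass bushing, 26 mm across, 30 mm tall, standing on the fixture's base plate; point at its centre. Leave alone
- stud_mid (a point): loose steel stud, 24 mm head down, 48 mm tall, standing on the base plate; point half-way up. Leave alone
- wrench: loose wrench lying on the bench. Leave alone
- screwdriver: loose screwdriver lying on the bench. Leave alone
- hammer: loose hammer lying on the bench. Leave alone
- oil_mid (a point): loose oil bottle, 56 mm across, 140 mm tall; centre. Leave alone
- jar_mid (a point): loose jar, 70 mm across, 90 mm tall; centre. Leave alone

How it is judged:
On the way, in this order (a step that is already met when the one before it is completed fails the run):
1. the pawl is thrown up clear of the teeth and stays up, the wheel not yet turned back (value of joint pawl above 0.85 rad and value of joint wheel above -0.2 rad), for 0.2 s.
2. with the pawl up, the wheel is pushed backward (value of joint pawl above 0.7 rad and value of joint wheel below -0.25 rad), for 0.1 s.
3. the pawl is down again in the next notch (value of joint wheel between -0.57 and -0.38 rad and value of joint pawl below 0.08 rad), for 0.2 s.
At the end, for the whole second after the job is handed in: The wheel is at rest one notch back (joint between -0.57 and -0.38 rad; exactly one notch is -0.524, the rest is play) and the pawl is home between the teeth (joint below 0.08 rad) (all of step 3 and velocity of joint wheel between -0.05 and 0.05 rad/s); the robot touches nothing.
It fails at once if a loose part or tool is moved or lifted by more than 40 mm (distance of any of bushing_mid, stud_mid, wrench, screwdriver, hammer, oil_mid, jar_mid from where it was at the start of the episode above 0.04 m).
It fails at once if the fixture, its wheel or its pawl is pinched or forced: more than 40 N between fingers and fixture (contact force between the fingers and fixture above 40 N).
It also fails if it takes over 48 s, if anything falls off the work surface, if the arm or the gripper's body presses on something with over 40 N, if the wrist force passes 120 N, or if a joint passes its speed limit or range.

## Working session

There is one attempt and no reset: what is moved stays moved. The work goes in short steps, Python scripts to look and compute and a tool call to move; the robot and the scene stay as the last step left them, time stands still between calls to the robot, and variables do not carry over. Pictures are saved under pics/ and viewed, and the job is handed in when it is done.

Besides the shell and the picture viewer there is one more tool, called after "Emit:" in YAML: its name, and indented under it one key for each argument. play_rows: Moves the arm, as the interface text tells. Its arguments: {"type":"object","properties":{"increments":{"type":"array","items":{"type":"object","properties":{"linear":{"type":"array","items":{"type":"number"}},"rotation":{"type":"array","items":{"type":"number"}},"claw":{"type":"number"}}}},"newtons":{"type":"number"}},"required":["increments"]}

```bash
mkdir -p pics; ls; cat > h.py <<'E'
import numpy as np,cv2
from station import readout, eyes, job, nets
def pix2w(cam,u,v,d):
    m=eyes.camera_model(cam);K=np.array(m['intrinsics']);R=np.array(m['R']);t=np.array(m['t'])
    u=np.asarray(u,float);v=np.asarray(v,float)
    c=np.stack([(u-K[0,2])/K[0,0]*d,(v-K[1,2])/K[1,1]*d,d+0*u],-1)
    return (c-t)@R
def w2pix(cam,X):
    m=eyes.camera_model(cam);K=np.array(m['intrinsics']);c=np.array(m['R'])@np.asarray(X)+np.array(m['t'])
    p=K@c;return p[:2]/p[2]
def ray_z(cam,u,v,z):
    m=eyes.camera_model(cam);R=np.array(m['R']);t=np.array(m['t']);C=-R.T@t
    P=pix2w(cam,u,v,1.0);d=P-C
    return C+d*((z-C[2])/d[2])
E
python3 - <<'E'
from h import *
print(readout.get_state())
for c in ("scene","top"):
    p,d=eyes.grab_frame(c);cv2.imwrite(f"pics/{c}0.png",p);np.save(f"pics/{c}0.npy",d)
    m=eyes.camera_model(c);print(c,m)
    for n in ["hub","knob","post0","hinge","nose","bushing_mid","stud_mid","oil_mid","jar_mid"]:
        print(n,[(round(r['score'],2),[int(x) for x in r['rect']]) for r in nets.regions_of(n,c)][:5])
E
```

```text
pics
{'t': 0.0, 'q': array([ 1.48311477e+00,  3.59329415e-01,  1.10487635e-02, -3.67043962e-04,
       -1.22411016e+00, -2.88112048e-01]), 'qd': array([-3.93463824e-04,  9.29692232e-04,  8.48331192e-05, -1.21108786e-03,
        2.90052864e-03, -4.37965995e-04]), 'joint_efforts': array([ 1.69017716e-03, -5.82713985e+01,  2.93038934e+01,  6.99707463e+00,
        6.87621126e-03, -1.53871306e-04]), 'eef_pos': array([0.2475633 , 0.62742098, 0.22565242]), 'ee_rot': array([-1.56916951e+00,  1.22281190e-04,  2.76567415e+00]), 'force': array([ 0.1348486 , -0.86459781, -0.17047862]), 'moment': array([-0.04147257, -0.00927256, -0.05256119]), 'width': 0.08753172148849367}
scene {'intrinsics': array([[487.34704312,   0.        , 278.30059786],
       [  0.        , 487.34704312, 205.55977987],
       [  0.        ,   0.        ,   1.        ]]), 'R': array([[ 0.4706651 ,  0.88225896,  0.00966957],
       [ 0.50872638, -0.26240715, -0.81996339],
       [-0.72088268,  0.39084732, -0.57233429]]), 't': array([-0.27189689, -0.19717031,  1.82636263])}
hub [(0.79, [212, 188, 336, 278])]
knob [(0.51, [28
[... 426 characters left out ...]
    ,   0.        ,   1.        ]]), 'R': array([[ 0.07169154, -0.99742288,  0.00281298],
       [-0.9743939 , -0.07063831, -0.21346373],
       [ 0.21311231,  0.01256259, -0.97694694]]), 't': array([-0.01299596,  0.5502257 ,  1.15452979])}
hub [(0.74, [226, 164, 354, 273]), (0.4, [159, 202, 179, 268])]
knob [(0.72, [271, 183, 294, 204]), (0.25, [229, 163, 352, 274])]
post0 [(0.76, [253, 194, 314, 255])]
hinge [(0.92, [229, 165, 350, 272])]
nose [(0.72, [268, 184, 294, 204]), (0.16, [229, 163, 354, 277])]
bushing_mid [(0.37, [238, 203, 249, 217])]
stud_mid [(0.57, [327, 214, 334, 223])]
oil_mid [(0.74, [253, 196, 314, 257]), (0.5, [325, 214, 333, 222])]
jar_mid [(0.62, [412, 181, 446, 210])]
```

```bash
python3 - <<'E'
import cv2
a=cv2.imread("pics/top0.png")[140:300,200:460];cv2.imwrite("pics/topc.png",cv2.resize(a,None,fx=3,fy=3,interpolation=cv2.INTER_CUBIC))
a=cv2.imread("pics/scene0.png")[130:310,180:380];cv2.imwrite("pics/scenec.png",cv2.resize(a,None,fx=3.3,fy=3.3,interpolation=cv2.INTER_CUBIC))
E
```

```text
(no output)
```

View pics/topc.png

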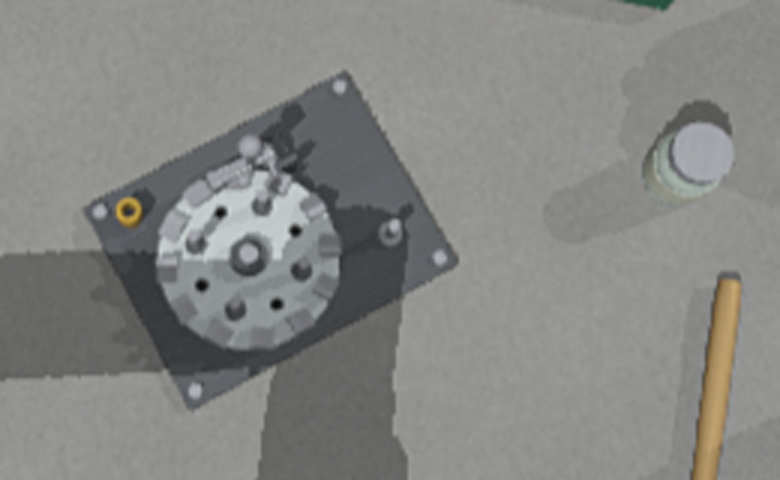

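View pics/scenec.png

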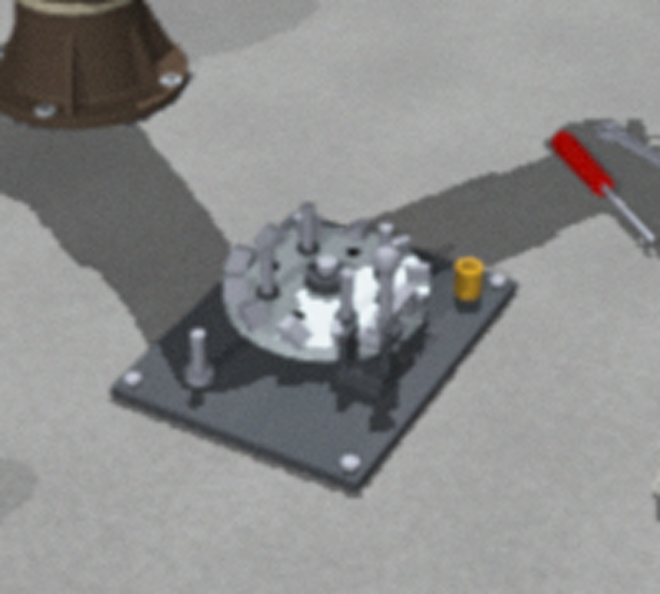

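View pics/scene0.png

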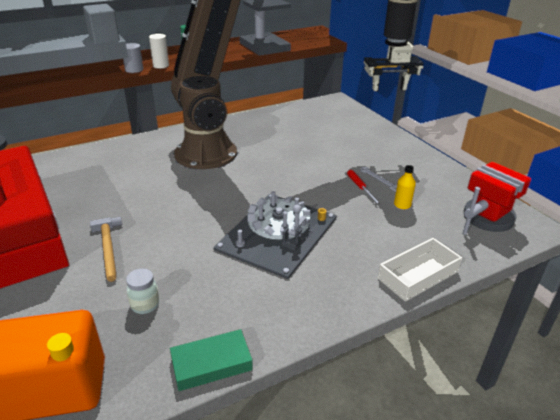

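View pics/top0.png

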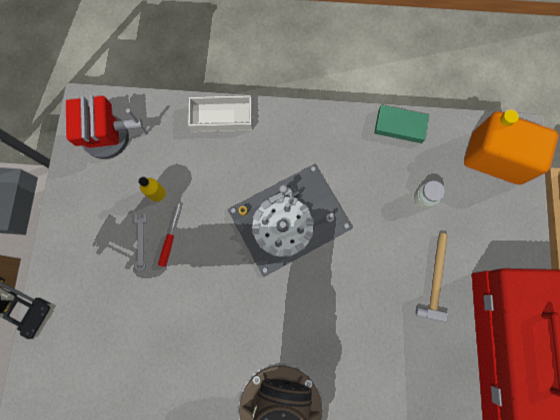

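The top view shows the plate with corners near crop px (345,72), (460,262), (190,408) and (85,210). The hub is at full px (283,224) and the knob ball at full px (283,189). The pawl is on the upper rim, with its hinge to the right. I'll fit the pose now.

```bash
python3 - <<'E'
from h import *
cr=lambda x,y:(200+x/3-.33,140+y/3-.33)
C=np.array([ray_z("top",*cr(*p),.012) for p in [(345,72),(460,262),(190,408),(85,210)]])
print(C.round(4)); print([np.linalg.norm(C[i]-C[(i+1)%4]).round(4) for i in range(4)])
# fixture coords
F=np.array([(.135,-.19),(-.105,-.19),(-.105,.125),(.135,.125)])
fc=F.mean(0);cc=C[:,:2].mean(0)
A=F-fc;B=C[:,:2]-cc
th=np.arctan2((A[:,0]*B[:,1]-A[:,1]*B[:,0]).sum(),(A*B).sum());R=np.array([[np.cos(th),-np.sin(th)],[np.sin(th),np.cos(th)]])
o=cc-R@fc
print("th",np.degrees(th),"o",o, "res",(B-A@R.T).round(4))
hub=ray_z("top",*cr(249,253),.062);print("hub",hub, R.T@(hub[:2]-o))
kn=ray_z("top",*cr(250,147),.120);print("knob",kn,R.T@(kn[:2]-o))
for p in [(262,204),(197,241),(235,304),(302,266)]:
    w=ray_z("top",*cr(*p),.088);f=R.T@(w[:2]-hub[:2]);print("post",w,f,np.hypot(*f),np.degrees(np.arctan2(f[1],f[0])))
for cam in("top","scene"):
  d=np.load(f"pics/{cam}0.npy")
  for nm,X in [("knob",(.082,-.046,.12)),("hub",(0,0,.062))]:
    x=np.r_[R@np.array(X[:2])+o,X[2]];print(cam,nm,w2pix(cam,x), x)
  p=w2pix(cam,np.r_[R@np.array([.082,-.046])+o,.12]).round().astype(int)
  ys,xs=np.mgrid[p[1]-9:p[1]+10,p[0]-9:p[0]+10];W=pix2w(cam,xs,ys,d[ys,xs]);
  m=(W[...,2]>.105)&(W[...,2]<.14);print(W[m].mean(0),m.sum(),W[m].min(0),W[m].max(0))
  # posts via depth
  d2=d;ys,xs=np.mgrid[150:290,200:360];W=pix2w(cam,xs,ys,d[150:290,200:360]);
  r=np.hypot(*(W[...,:2]-hub[:2]).transpose(2,0,1));m=(W[...,2]>.07)&(W[...,2]<.1)&(r<.07)
  f=(W[m][:,:2]-hub[:2])@R;a=np.degrees(np.arctan2(f[:,1],f[:,0]));
  print("post angs mod 90",np.sort(a).round(0)[::3])
E
```

```text
[[ 0.7347 -0.0574  0.012 ]
 [ 0.5372 -0.1873  0.012 ]
 [ 0.3683  0.0782  0.012 ]
 [ 0.564   0.2042  0.012 ]]
[np.float64(0.2364), np.float64(0.3147), np.float64(0.2328), np.float64(0.3123)]
th 32.8847877879544 o [0.52079731 0.02855467] res [[-0.0026  0.0003]
 [ 0.0014  0.0007]
 [ 0.0035  0.0017]
 [-0.0023 -0.0027]]
hub [0.52115001 0.02979771 0.062     ] [0.0009711  0.00085236]
knob [0.61343687 0.03547189 0.12      ] [ 0.08155108 -0.04448995]
post [0.56571105 0.02025434 0.088     ] [ 0.03223917 -0.03220866] 0.0455715016573214 -44.97287761243995
post [0.52428933 0.08064909 0.088     ] [0.03024612 0.04099866] 0.05094819205835241 53.5825325882625
post [0.46533768 0.03918639 0.088     ] [-0.04177159  0.03818767] 0.056596499631008594 137.5663844000638
post [ 0.5070202  -0.02268263  0.088     ] [-0.04035998 -0.0363993 ] 0.05434921352073978 -137.95377581270165
top knob [283.38766041 188.29613312] [0.61463373 0.03444754 0.12      ]
top hub [283.07823605 224.14909429] [0.52079731 0.02855467 0.062     ]
[0.61381029 0.03594401 0.12809466] 52 [0.60453461 0.0241149  0.12041227] [0.6251759  0.0473014  0.13578621]
post angs mod 90 [-138. -136. -136. -132. -129. -127.  -47.  -46.  -44.  -42.  -40.  -38.
   42.   43.   45.   48.   51.   52.  132.  135.  137.  139.  141.]
scene knob [296.26024395 208.52305166] [0.61463373 0.03444754 0.12      ]
scene hub [277.96457018 208.78541051] [0.52079731 0.02855467 0.062     ]
[0.62019738 0.03353441 0.12245007] 66 [0.60880632 0.02490064 0.10507152] [0.62805038 0.04678799 0.13191164]
post angs mod 90 [-139. -137. -133. -132. -131. -130. -128. -126. -125. -119.  -48.  -47.
  -46.  -44.  -43.  -43.  -41.  -40.  -40.   38.   39.   40.   41.   42.
   43.   44.   46.   50.  130.  130.  134.  135.  137.  138.  139.  140.]
```

Emit:
play_rows:
  increments:
    - {"linear":[-0.046,0,0.034],"rotation":[0,8,0],"claw":1}
    - {"linear":[-0.092,0,0.069],"rotation":[0,17,0],"claw":1}
    - {"linear":[-0.138,0,0.103],"rotation":[0,26,0],"claw":1}
    - {"linear":[-0.184,0,0.138],"rotation":[0,35.5,0],"claw":1}
    - {"linear":[-0.23,0,0.172],"rotation":[0,35.5,0],"claw":1}
  newtons: 10

```text
t: 1.62
eef_pos: [0.3993, 0.3818, 0.2269]
ee_rot: [-1.571, -0.0, 2.144]
force: [0.7, -0.1, 0.2]
width: 0.0431
```

```bash
cat > g.py <<'E'
# usage: python3 g.py fx fy z : remaining tool-axis shift to fixture-frame target
import sys
from h import *
from scipy.spatial.transform import Rotation as Ro
s=readout.get_state();Rt=Ro.from_euler('xyz',s['ee_rot']).as_matrix()
th=np.radians(32.9);R=np.array([[np.cos(th),-np.sin(th)],[np.sin(th),np.cos(th)]]);o=np.array([.521,.029])
p=np.array(s['eef_pos']);f=R.T@(p[:2]-o)
print("t",s['t'],"fix",f.round(4),"z",p[2].round(4),"yaw",np.degrees(s['ee_rot']).round(2),"F",(Ro.from_euler('z',-th).as_matrix()@s['force']).round(2),"w",round(s['width'],4))
if len(sys.argv)>3:
    fx,fy,z=map(float,sys.argv[1:4]);w=np.r_[R@[fx,fy]+o,z];print("shift",(Rt.T@(w-p)).round(4))
E
python3 g.py .082 0 .17
```

```text
t 1.625 fix [0.0895 0.3624] z 0.2269 yaw [-9.0040e+01 -1.0000e-02  1.2285e+02] F [ 0.54 -0.5   0.22] w 0.0431
shift [-0.3624  0.0568  0.0072]
```

Emit:
play_rows:
  increments:
    - {"linear":[-0.055,0,0.002],"rotation":[0,0,0],"claw":1}
    - {"linear":[-0.11,0,0.004],"rotation":[0,0,0],"claw":1}
    - {"linear":[-0.17,0,0.007],"rotation":[0,0,0],"claw":1}
    - {"linear":[-0.23,0,0.007],"rotation":[0,0,0],"claw":1}
    - {"linear":[-0.28,0.0,0.007],"rotation":[0,0,0],"claw":1}

```text
t: 2.25
eef_pos: [0.5462, 0.1409, 0.2272]
ee_rot: [-1.572, -0.0, 2.144]
force: [0.5, 1.0, -0.6]
width: 0.001
```

```bash
python3 g.py .082 0 .102
```

```text
t 2.25 fix [0.0819 0.0802] z 0.2272 yaw [-9.0080e+01 -1.0000e-02  1.2282e+02] F [ 0.92  0.57 -0.63] w 0.001
shift [-0.0803  0.1252 -0.    ]
```

Emit:
play_rows:
  increments:
    - {"linear":[-0.03,0.03,0],"rotation":[0,0,0],"claw":1}
    - {"linear":[-0.06,0.06,0],"rotation":[0,0,0],"claw":1}
    - {"linear":[-0.075,0.095,0],"rotation":[0,0,0],"claw":1}
    - {"linear":[-0.08,0.125,0],"rotation":[0,0,0],"claw":1}
    - {"linear":[-0.08,0.125,0],"rotation":[0,0,0],"claw":1}

```text
t: 2.88
eef_pos: [0.5883, 0.0727, 0.1]
ee_rot: [-1.567, -0.001, 2.143]
force: [-0.1, -0.0, 0.5]
width: 0.0003
```

```bash
python3 g.py .082 -.078 .102; python3 - <<'E'
from h import *
for c,b in (("top",(140,200)),("scene",(130,200))):
    p,d=eyes.grab_frame(c);cv2.imwrite(f"pics/{c}1.png",cv2.resize(p[b[0]:b[0]+150,b[1]:b[1]+180],None,fx=3.5,fy=3.5,interpolation=cv2.INTER_CUBIC))
E
```

```text
t 2.875 fix [0.0802 0.0002] z 0.1 yaw [-8.9810e+01 -6.0000e-02  1.2276e+02] F [-0.07  0.    0.5 ] w 0.0003
shift [-0.0782 -0.0021 -0.002 ]
```

View pics/scene1.png

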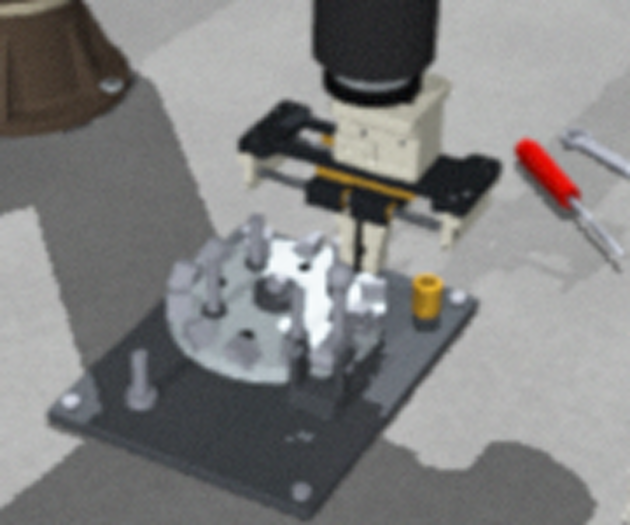

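View pics/top1.png

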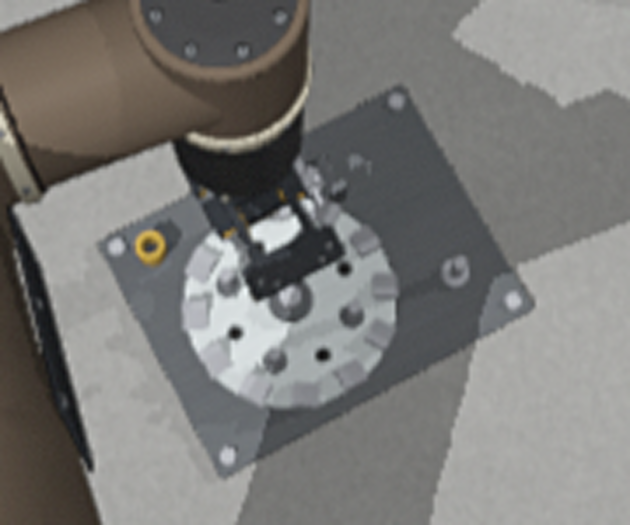

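The shut fingers hang just behind the knob, towards fixture +y, and nothing is being touched. Next I'll push in fixture -y.

Emit:
play_rows:
  increments:
    - {"linear":[-0.01,0,-0.001],"rotation":[0,0,0],"claw":1}
    - {"linear":[-0.018,0,-0.001],"rotation":[0,0,0],"claw":1}
    - {"linear":[-0.024,0,-0.001],"rotation":[0,0,0],"claw":1}
    - {"linear":[-0.03,0,-0.001],"rotation":[0,0,0],"claw":1}
    - {"linear":[-0.036,0,-0.001],"rotation":[0,0,0],"claw":1}

```text
t: 3.6
eef_pos: [0.6107, 0.0438, 0.1031]
ee_rot: [-1.573, 0.0, 2.144]
force: [0.1, 0.6, 0.3]
width: 0.0004
```

Emit:
play_rows:
  increments:
    - {"linear":[-0.006,0,0],"rotation":[0,0,0],"claw":1}
    - {"linear":[-0.012,0,0],"rotation":[0,0,0],"claw":1}
    - {"linear":[-0.018,0,0],"rotation":[0,0,0],"claw":1}
    - {"linear":[-0.024,0,0],"rotation":[0,0,0],"claw":1}
    - {"linear":[-0.03,0,0],"rotation":[0,0,0],"claw":1}

```text
t: 4.22
eef_pos: [0.6272, 0.0183, 0.103]
ee_rot: [-1.573, 0.0, 2.144]
force: [-0.0, -0.3, -0.1]
width: 0.0005
```

```bash
python3 g.py .082 -.08 .102; python3 - <<'E'
from h import *
for c,b in (("scene",(130,200)),):
    p,d=eyes.grab_frame(c);cv2.imwrite(f"pics/{c}2.png",cv2.resize(p[b[0]:b[0]+150,b[1]:b[1]+180],None,fx=3.5,fy=3.5,interpolation=cv2.INTER_CUBIC))
E
```

```text
t 4.225 fix [ 0.0834 -0.0667] z 0.103 yaw [-9.0100e+01  1.0000e-02  1.2284e+02] F [-0.2  -0.26 -0.13] w 0.0005
shift [-0.0133  0.001   0.0013]
```

View pics/scene2.png

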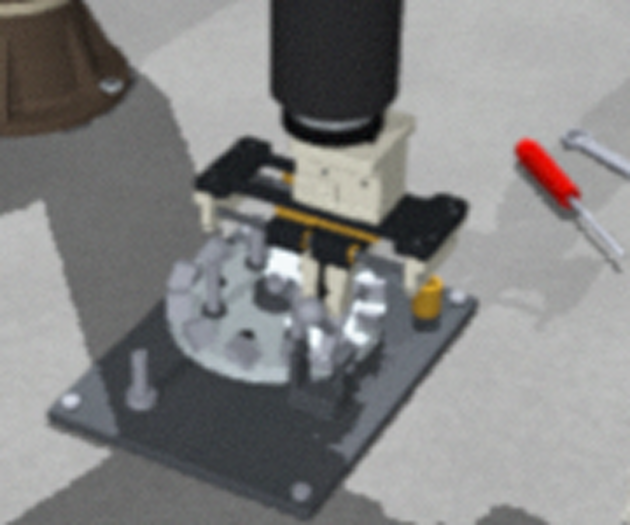

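Emit:
play_rows:
  increments:
    - {"linear":[-0.005,0,0],"rotation":[0,0,0],"claw":1}
    - {"linear":[-0.01,0,0],"rotation":[0,0,0],"claw":1}
    - {"linear":[-0.014,0,0],"rotation":[0,0,0],"claw":1}
    - {"linear":[-0.016,0,0],"rotation":[0,0,0],"claw":1}
    - {"linear":[-0.016,0,0],"rotation":[0,0,0],"claw":1}

```text
t: 4.9
eef_pos: [0.6362, 0.0043, 0.103]
ee_rot: [-1.573, 0.0, 2.144]
force: [-0.5, 0.1, 0.7]
width: 0.0004
```

```bash
python3 g.py .082 0 .18; python3 - <<'E'
from h import *
for c,b in (("scene",(130,200)),):
    p,d=eyes.grab_frame(c);cv2.imwrite(f"pics/{c}3.png",cv2.resize(p[b[0]:b[0]+150,b[1]:b[1]+180],None,fx=3.5,fy=3.5,interpolation=cv2.INTER_CUBIC))
E
```

```text
t 4.9 fix [ 0.0833 -0.0833] z 0.103 yaw [-9.0100e+01  2.0000e-02  1.2282e+02] F [-0.38  0.4   0.67] w 0.0004
shift [ 0.0833 -0.077   0.0013]
```

View pics/scene3.png

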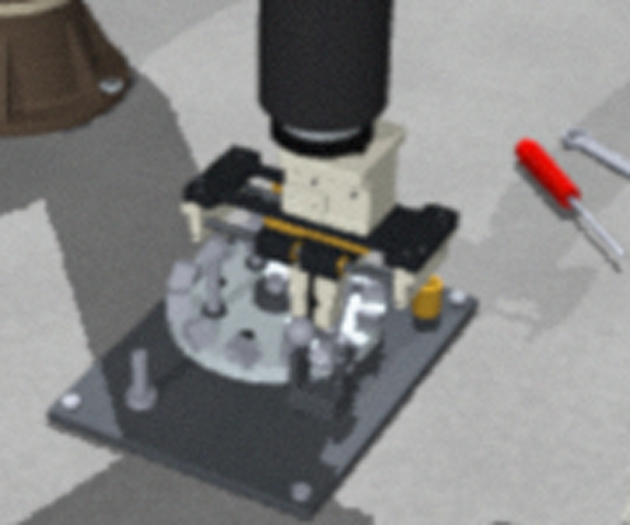

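Emit:
play_rows:
  increments:
    - {"linear":[0,-0.03,0],"rotation":[0,0,0],"claw":1}
    - {"linear":[0,-0.06,0],"rotation":[0,0,0],"claw":1}
    - {"linear":[0,-0.08,0.03],"rotation":[0,0,0],"claw":1}
    - {"linear":[0,-0.08,0.08],"rotation":[0,0,0],"claw":1}
    - {"linear":[0.015,-0.08,0.128],"rotation":[0,0,0],"claw":1}

```text
t: 5.58
eef_pos: [0.5193, -0.0531, 0.1828]
ee_rot: [-1.573, 0.001, 2.143]
force: [-0.9, -0.0, 1.2]
width: 0.0004
```

```bash
python3 g.py -.045 -.068 .069; python3 - <<'E'
from h import *
for c,b in (("scene",(130,200)),("top",(140,200))):
    p,d=eyes.grab_frame(c);cv2.imwrite(f"pics/{c}4.png",cv2.resize(p[b[0]:b[0]+150,b[1]:b[1]+180],None,fx=3.5,fy=3.5,interpolation=cv2.INTER_CUBIC))
E
```

```text
t 5.575 fix [-0.0461 -0.068 ] z 0.1828 yaw [-9.012e+01  3.000e-02  1.228e+02] F [-0.8   0.49  1.18] w 0.0004
shift [ 1.000e-04  1.138e-01 -8.000e-04]
```

View pics/scene4.png

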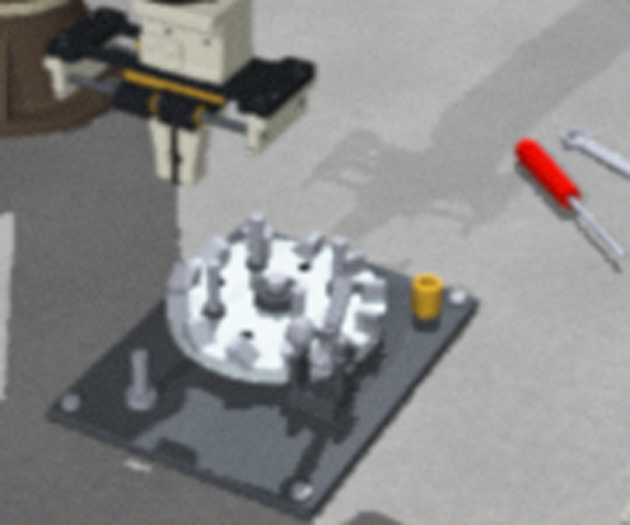

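View pics/top4.png

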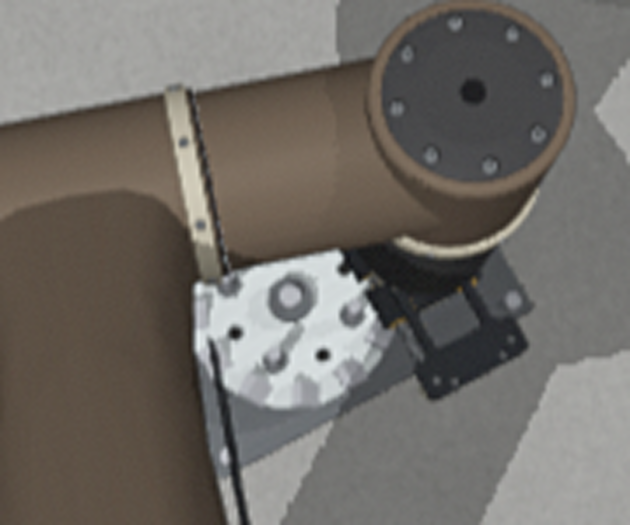

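The scene shows the pawl standing up, with the ball at crop (300,335) beyond the pin, and the robot clear. Next I'll come down next to the -135° post.

Emit:
play_rows:
  increments:
    - {"linear":[0,0.04,0],"rotation":[0,0,0],"claw":1}
    - {"linear":[0,0.08,0],"rotation":[0,0,0],"claw":1}
    - {"linear":[0,0.105,0],"rotation":[0,0,0],"claw":1}
    - {"linear":[0,0.113,0],"rotation":[0,0,0],"claw":1}
    - {"linear":[0,0.113,0],"rotation":[0,0,0],"claw":1}

```text
t: 6.3
eef_pos: [0.5162, -0.0533, 0.0703]
ee_rot: [-1.572, -0.001, 2.143]
force: [-0.1, -0.6, 0.3]
width: 0.0003
```

```bash
python3 g.py -.046 -.036 .069;python3 - <<'E'
from h import *
th=np.radians(32.9);R=np.array([[np.cos(th),-np.sin(th)],[np.sin(th),np.cos(th)]]);o=np.array([.521,.029])
for y,z in((-.046,.12),(-.11,.108)): print(w2pix("scene",np.r_[R@[.082,y]+o,z]))
p,d=eyes.grab_frame("scene");print([(round(r['score'],2),[int(x) for x in r['rect']]) for r in nets.regions_of("knob","scene")])
cv2.imwrite("pics/s5.png",cv2.resize(p[130:280,200:380],None,fx=3.5,fy=3.5,interpolation=cv2.INTER_CUBIC))
E
```

```text
t 6.3 fix [-0.0488 -0.0665] z 0.0703 yaw [-9.0060e+01 -4.0000e-02  1.2277e+02] F [-0.42 -0.42  0.3 ] w 0.0003
shift [ 0.0305  0.0013 -0.0027]
[296.44669474 208.51522944]
[285.21553793 224.34386958]
[(0.8, [282, 210, 302, 233]), (0.59, [348, 170, 378, 198]), (0.48, [213, 196, 337, 277])]
```

View pics/s5.png

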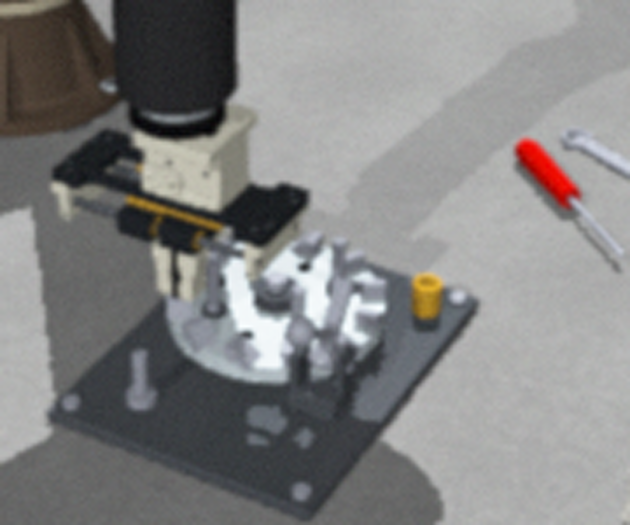

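Emit:
play_rows:
  increments:
    - {"linear":[0.006,0.001,-0.001],"rotation":[0,0,0],"claw":1}
    - {"linear":[0.011,0.001,-0.002],"rotation":[0,0,0],"claw":1}
    - {"linear":[0.016,0.001,-0.002],"rotation":[0,0,0],"claw":1}
    - {"linear":[0.021,0.001,-0.002],"rotation":[0,0,0],"claw":1}
    - {"linear":[0.025,0.001,-0.002],"rotation":[0,0,0],"claw":1}

```text
t: 7.02
eef_pos: [0.5033, -0.0328, 0.0702]
ee_rot: [-1.57, 0.001, 2.142]
force: [0.7, -3.3, -0.2]
width: 0.0006
```

```bash
python3 g.py -.046 -.033 .069;python3 - <<'E'
from h import *
p,d=eyes.grab_frame("scene")
cv2.imwrite("pics/s6.png",cv2.resize(p[130:280,200:380],None,fx=3.5,fy=3.5,interpolation=cv2.INTER_CUBIC))
E
```

```text
t 7.025 fix [-0.0485 -0.0423] z 0.0702 yaw [-8.9980e+01  3.0000e-02  1.2274e+02] F [-1.23 -3.11 -0.22] w 0.0006
shift [ 0.0093  0.0012 -0.0024]
```

View pics/s6.png

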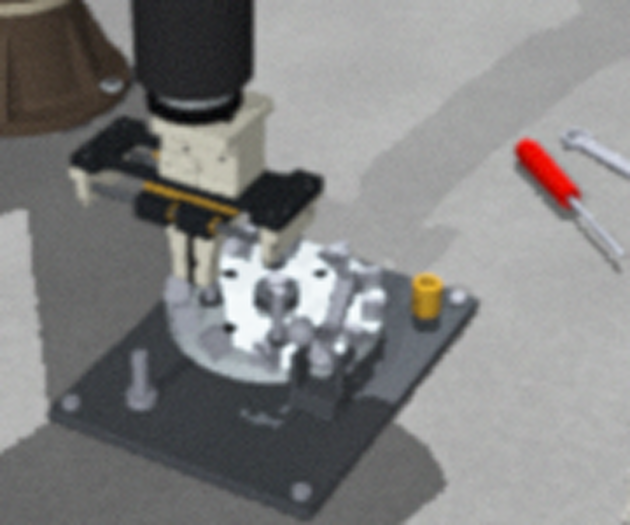

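Emit:
play_rows:
  increments:
    - {"linear":[0.002,0.001,-0.001],"rotation":[0,0,0],"claw":1}
    - {"linear":[0.004,0.001,-0.002],"rotation":[0,0,0],"claw":1}
    - {"linear":[0.006,0.001,-0.002],"rotation":[0,0,0],"claw":1}
    - {"linear":[0.008,0.001,-0.002],"rotation":[0,0,0],"claw":1}
    - {"linear":[0.008,0.001,-0.002],"rotation":[0,0,0],"claw":1}

```text
t: 7.7
eef_pos: [0.4986, -0.0255, 0.069]
ee_rot: [-1.567, -0.0, 2.142]
force: [-4.3, -9.7, 4.8]
width: 0.0003
```

```bash
python3 g.py -.046 -.033 .069
```

```text
t 7.7 fix [-0.0484 -0.0336] z 0.069 yaw [-8.9780e+01 -1.0000e-02  1.2275e+02] F [-8.87 -5.76  4.83] w 0.0003
shift [ 0.0006  0.     -0.0024]
```

```bash
python3 - <<'E'
from h import *
for c,b in (("scene",(150,210)),("top",(160,200))):
  p,d=eyes.grab_frame(c)
  cv2.imwrite(f"pics/{c}7.png",cv2.resize(p[b[0]:b[0]+120,b[1]:b[1]+150],None,fx=5,fy=5,interpolation=cv2.INTER_CUBIC))
E
python3 g.py
```

```text
t 7.8 fix [-0.0484 -0.0336] z 0.069 yaw [-8.9780e+01 -1.0000e-02  1.2274e+02] F [-8.69 -4.9   4.32] w 0.0006
```

View pics/scene7.png

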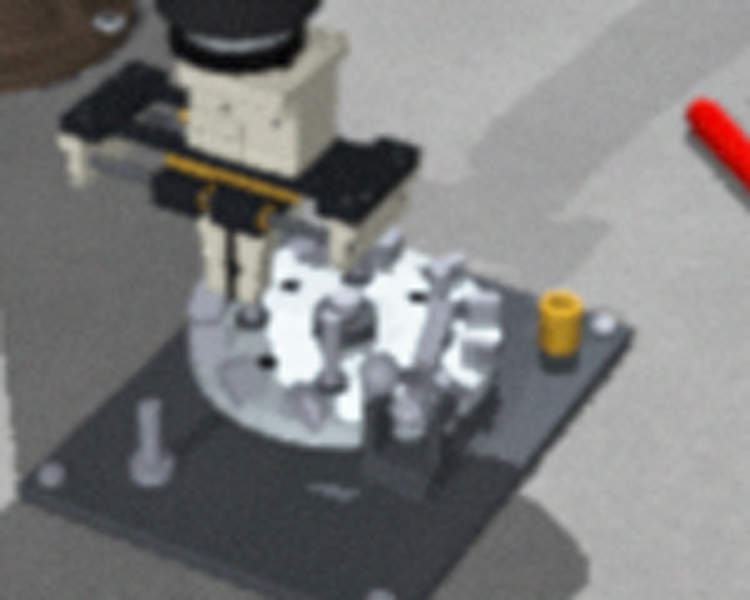

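View pics/top7.png

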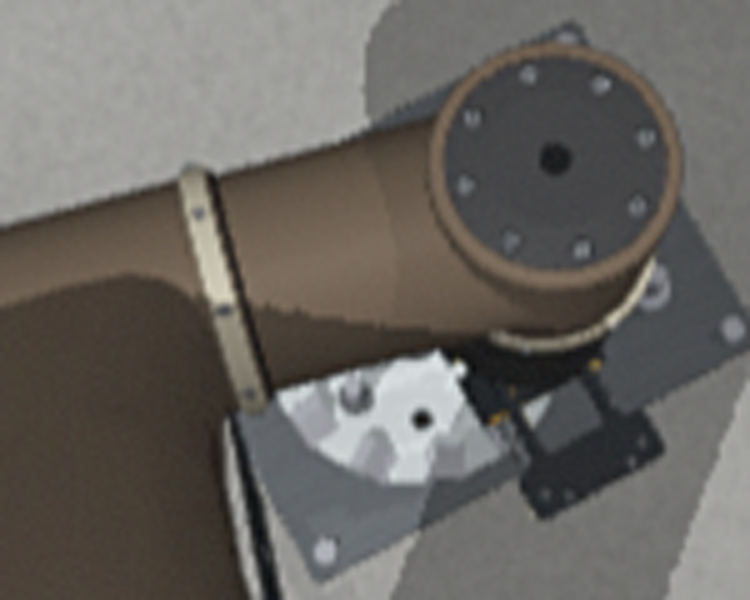

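Emit:
play_rows:
  increments:
    - {"linear":[-0.01,0,0.001],"rotation":[0,0,0],"claw":1}
    - {"linear":[-0.03,0,0.0],"rotation":[0,0,0],"claw":1}
    - {"linear":[-0.05,-0.03,0],"rotation":[0,0,0],"claw":1}
    - {"linear":[-0.1,-0.08,0],"rotation":[0,0,0],"claw":1}
    - {"linear":[-0.15,-0.1,0],"rotation":[0,0,0],"claw":1}

```text
t: 8.43
eef_pos: [0.5823, -0.1519, 0.1721]
ee_rot: [-1.571, 0.002, 2.145]
force: [1.9, 0.3, -0.9]
width: 0.0006
```

```bash
python3 g.py .082 -.16 .19; python3 - <<'E'
from h import *
for c,b in (("scene",(150,210)),("top",(160,200))):
  p,d=eyes.grab_frame(c);np.save(f"pics/{c}8.npy",d);cv2.imwrite(f"pics/{c}8raw.png",p)
  cv2.imwrite(f"pics/{c}8.png",cv2.resize(p[b[0]:b[0]+120,b[1]:b[1]+150],None,fx=5,fy=5,interpolation=cv2.INTER_CUBIC))
E
```

```text
t 8.425 fix [-0.0468 -0.1852] z 0.1721 yaw [-9.0000e+01  1.1000e-01  1.2287e+02] F [ 1.75 -0.77 -0.93] w 0.0006
shift [ 0.0252 -0.018  -0.1288]
```

View pics/scene8.png

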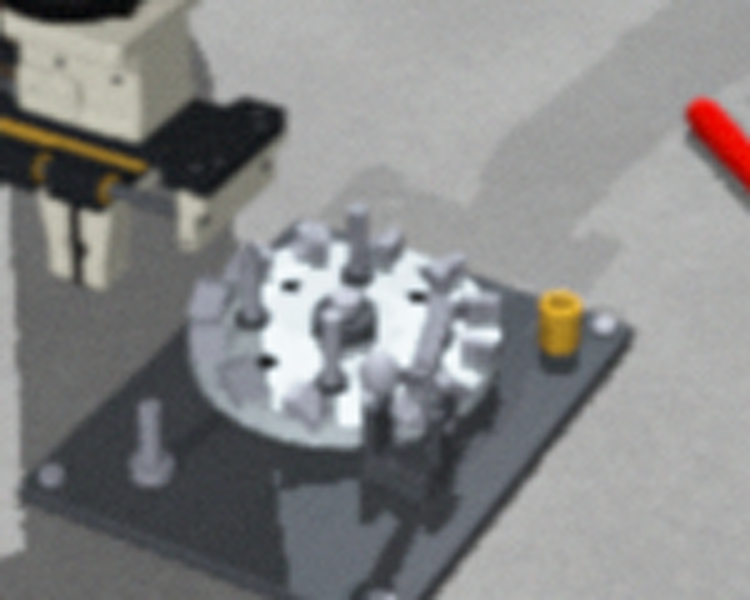

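View pics/top8.png

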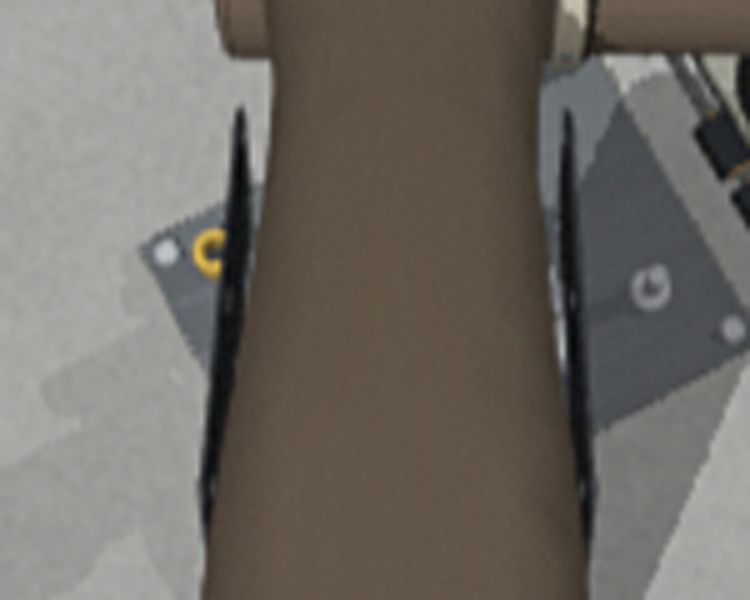

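```bash
python3 - <<'E'
from h import *
th=np.radians(32.9);R=np.array([[np.cos(th),-np.sin(th)],[np.sin(th),np.cos(th)]]);o=np.array([.521,.029])
S=500
fs=np.array([(-.1,-.1),(.1,-.1),(.1,.1),(-.1,.1)])
src=np.float32([w2pix("scene",np.r_[R@f+o,.038]) for f in fs])
dst=np.float32([((f[0]+.1)/.2*S,(.1-f[1])/.2*S) for f in fs])
H=cv2.getPerspectiveTransform(src,dst)
ims=[cv2.warpPerspective(cv2.imread(n),H,(S,S),flags=cv2.INTER_CUBIC) for n in("pics/scene0.png","pics/scene8raw.png")]
# x right = fixture +x, y up = fixture +y
out=np.hstack([cv2.resize(i,(400,400)) for i in ims]);cv2.imwrite("pics/rect.png",out)
E
```

```text
(no output)
```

View pics/rect.png

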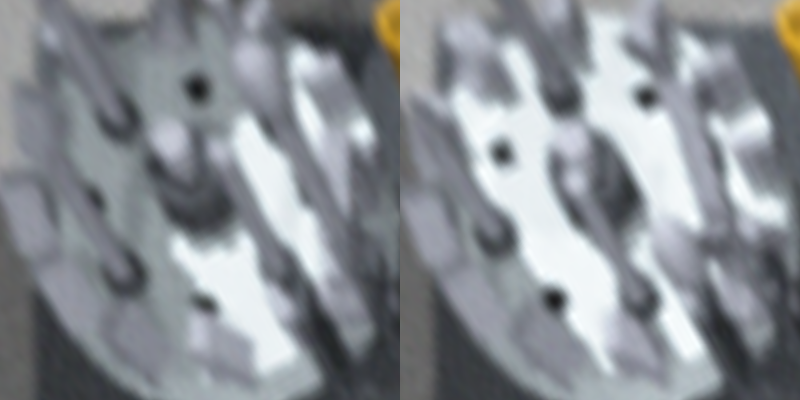

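Rectified holes give about -25° of turn, so the wheel is at about -0.42. I need about 3° more for a safe margin.

```bash
python3 g.py -.051 -.058 .07
```

```text
t 8.525 fix [-0.0464 -0.1891] z 0.1723 yaw [-90.09   0.26 122.63] F [ 0.08  0.97 -1.31] w 0.0002
shift [0.1315 0.1017 0.0053]
```

Emit:
play_rows:
  increments:
    - {"linear":[0.05,0,0.003],"rotation":[0,0,0],"claw":1}
    - {"linear":[0.1,0.02,0.005],"rotation":[0,0,0],"claw":1}
    - {"linear":[0.129,0.06,0.005],"rotation":[0,0,0],"claw":1}
    - {"linear":[0.13,0.095,0.005],"rotation":[0,0,0],"claw":1}
    - {"linear":[0.13,0.102,0.005],"rotation":[0,0,0],"claw":1}

```text
t: 9.15
eef_pos: [0.5097, -0.0482, 0.0681]
ee_rot: [-1.569, 0.003, 2.141]
force: [0.0, 0.4, 0.1]
width: 0.0008
```

```bash
python3 g.py -.0515 -.0365 .070
```

```text
t 9.15 fix [-0.0514 -0.0587] z 0.0681 yaw [-89.92   0.19 122.68] F [0.23 0.28 0.08] w 0.0008
shift [ 0.0222 -0.002   0.0001]
```

Emit:
play_rows:
  increments:
    - {"linear":[0.007,-0.002,0],"rotation":[0,0,0],"claw":1}
    - {"linear":[0.013,-0.002,0],"rotation":[0,0,0],"claw":1}
    - {"linear":[0.018,-0.002,0],"rotation":[0,0,0],"claw":1}
    - {"linear":[0.022,-0.002,0],"rotation":[0,0,0],"claw":1}
    - {"linear":[0.022,-0.002,0],"rotation":[0,0,0],"claw":1}

```text
t: 9.78
eef_pos: [0.4978, -0.0294, 0.0704]
ee_rot: [-1.57, 0.004, 2.142]
force: [-0.1, -0.0, -0.3]
width: 0.0007
```

```bash
python3 g.py -.0515 -.0304 .070
```

```text
t 9.775 fix [-0.0512 -0.0365] z 0.0704 yaw [-89.96   0.2  122.71] F [-0.12  0.06 -0.34] w 0.0007
shift [0.0061 0.0004 0.0003]
```

Emit:
play_rows:
  increments:
    - {"linear":[0.002,0,0],"rotation":[0,0,0],"claw":1}
    - {"linear":[0.0035,0,0],"rotation":[0,0,0],"claw":1}
    - {"linear":[0.005,0,0],"rotation":[0,0,0],"claw":1}
    - {"linear":[0.006,0,0],"rotation":[0,0,0],"claw":1}
    - {"linear":[0.006,0,0],"rotation":[0,0,0],"claw":1}

```text
t: 10.4
eef_pos: [0.4944, -0.0244, 0.0703]
ee_rot: [-1.57, 0.003, 2.142]
force: [0.2, -2.4, 0.1]
width: 0.0005
```

```bash
python3 g.py -.0515 -.0304 .070
```

```text
t 10.4 fix [-0.0513 -0.0304] z 0.0703 yaw [-89.95   0.19 122.7 ] F [-1.16 -2.14  0.08] w 0.0005
shift [-0.      0.0003  0.0002]
```

Contact is about 2.4 N. I'll retract and measure the wheel again.

Emit:
play_rows:
  increments:
    - {"linear":[-0.01,0,0],"rotation":[0,0,0],"claw":1}
    - {"linear":[-0.03,0,0.0],"rotation":[0,0,0],"claw":1}
    - {"linear":[-0.05,-0.03,0],"rotation":[0,0,0],"claw":1}
    - {"linear":[-0.1,-0.08,0],"rotation":[0,0,0],"claw":1}
    - {"linear":[-0.14,-0.1,0],"rotation":[0,0,0],"claw":1}

```text
t: 11.02
eef_pos: [0.5716, -0.1431, 0.1733]
ee_rot: [-1.572, 0.005, 2.143]
force: [0.5, 0.9, -0.1]
width: 0.0002
```

```bash
cat > rect.py <<'E'
import sys
from h import *
n=sys.argv[1]
p,d=eyes.grab_frame("scene");cv2.imwrite(f"pics/scene{n}raw.png",p)
th=np.radians(32.9);R=np.array([[np.cos(th),-np.sin(th)],[np.sin(th),np.cos(th)]]);o=np.array([.521,.029])
fs=np.array([(-.1,-.1),(.1,-.1),(.1,.1),(-.1,.1)])
src=np.float32([w2pix("scene",np.r_[R@f+o,.038]) for f in fs])
dst=np.float32([((f[0]+.1)*2000,(.1-f[1])*2000) for f in fs])
H=cv2.getPerspectiveTransform(src,dst)
i=cv2.warpPerspective(p,H,(400,400),flags=cv2.INTER_CUBIC)
cv2.imwrite(f"pics/rect{n}.png",np.hstack([i,cv2.resize(p[150:270,210:360],(500,400),interpolation=cv2.INTER_CUBIC)[:,:400]]))
E
python3 rect.py 9; python3 g.py .082 -.16 .19
```

```text
t 11.075 fix [-0.0499 -0.1774] z 0.1761 yaw [-90.23   0.52 122.74] F [ 4.18 -6.87  6.32] w 0.0006
shift [ 0.0176 -0.0135 -0.1319]
```

View pics/rect9.png

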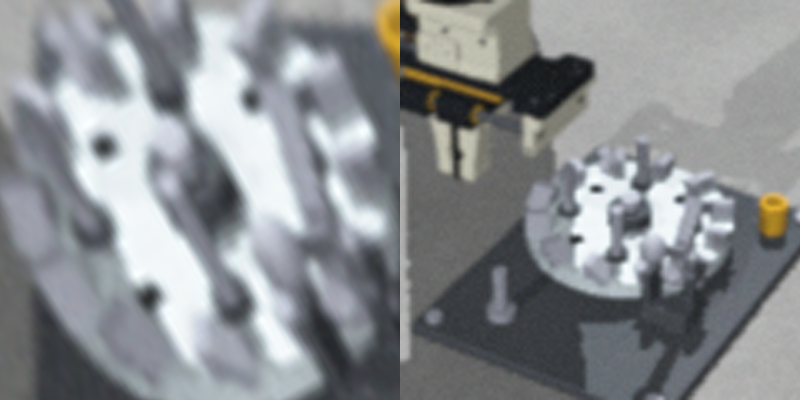

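The wheel is now at about -0.475 rad, as wanted. Next I'll go behind the knob.

Emit:
play_rows:
  increments:
    - {"linear":[0.005,0,-0.045],"rotation":[0,0,0],"claw":1}
    - {"linear":[0.01,0,-0.09],"rotation":[0,0,0],"claw":1}
    - {"linear":[0.017,0.01,-0.132],"rotation":[0,0,0],"claw":1}
    - {"linear":[0.017,0.045,-0.132],"rotation":[0,0,0],"claw":1}
    - {"linear":[0.017,0.073,-0.132],"rotation":[0,0,0],"claw":1}

```text
t: 11.7
eef_pos: [0.6779, -0.0615, 0.1014]
ee_rot: [-1.574, 0.008, 2.143]
force: [-0.2, -0.1, 0.0]
width: 0.0004
```

```bash
python3 rect.py 10; python3 g.py .082 -.132 .1
```

```text
t 11.75 fix [ 0.0805 -0.1602] z 0.0973 yaw [-89.91   0.29 122.7 ] F [-0.93  0.72 -4.71] w 0.0006
shift [ 0.0282 -0.0028 -0.0014]
```

View pics/rect10.png

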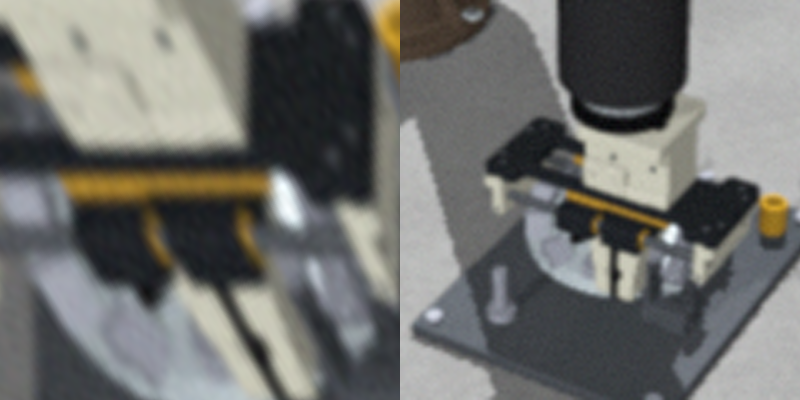

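Emit:
play_rows:
  increments:
    - {"linear":[0.01,-0.003,-0.001],"rotation":[0,0,0],"claw":1}
    - {"linear":[0.02,-0.003,-0.001],"rotation":[0,0,0],"claw":1}
    - {"linear":[0.028,-0.003,-0.001],"rotation":[0,0,0],"claw":1}
    - {"linear":[0.034,-0.003,-0.001],"rotation":[0,0,0],"claw":1}
    - {"linear":[0.04,-0.003,-0.001],"rotation":[0,0,0],"claw":1}

```text
t: 12.38
eef_pos: [0.6549, -0.027, 0.1009]
ee_rot: [-1.57, 0.006, 2.142]
force: [0.6, -0.8, 1.1]
width: 0.0007
```

Emit:
play_rows:
  increments:
    - {"linear":[0.005,0,0],"rotation":[0,0,0],"claw":1}
    - {"linear":[0.01,0,0],"rotation":[0,0,0],"claw":1}
    - {"linear":[0.015,0,0],"rotation":[0,0,0],"claw":1}
    - {"linear":[0.018,0,0],"rotation":[0,0,0],"claw":1}
    - {"linear":[0.02,0,0],"rotation":[0,0,0],"claw":1}

```text
t: 13.0
eef_pos: [0.644, -0.01, 0.1007]
ee_rot: [-1.57, 0.005, 2.142]
force: [-0.1, 0.5, -0.3]
width: 0.0004
```

```bash
python3 rect.py 11; python3 g.py .082 -.15 .19
```

```text
t 13.05 fix [ 0.082  -0.0995] z 0.1007 yaw [-89.97   0.31 122.72] F [-0.76 -0.17  0.36] w 0.0007
shift [-0.051  -0.089  -0.0001]
```

View pics/rect11.png

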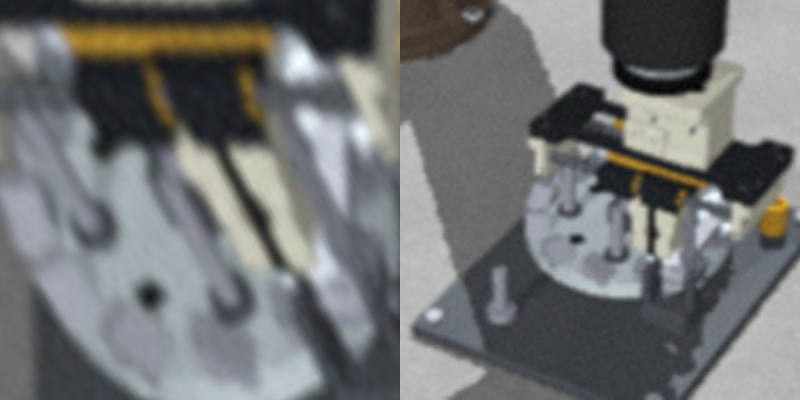

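Emit:
play_rows:
  increments:
    - {"linear":[-0.015,0,0],"rotation":[0,0,0],"claw":1}
    - {"linear":[-0.04,-0.01,0],"rotation":[0,0,0],"claw":1}
    - {"linear":[-0.06,-0.06,0],"rotation":[0,0,0],"claw":1}
    - {"linear":[-0.1,-0.1,0.03],"rotation":[0,0,0],"claw":1}
    - {"linear":[-0.13,-0.12,0.08],"rotation":[0,0,0],"claw":1}

```text
t: 13.68
eef_pos: [0.6484, -0.1635, 0.2233]
ee_rot: [-1.572, 0.008, 2.143]
force: [0.5, -0.3, -0.1]
width: 0.0007
```

```bash
python3 rect.py 12; python3 g.py; python3 - <<'E'
import cv2
p=cv2.imread("pics/scene12raw.png");cv2.imwrite("pics/s12.png",cv2.resize(p[160:270,220:360],None,fx=5.4,fy=5.4,interpolation=cv2.INTER_CUBIC))
E
```

```text
t 13.725 fix [-0.0033 -0.2339] z 0.2263 yaw [-90.1    0.53 122.57] F [-3.6  -0.01  1.98] w 0.0002
```

View pics/rect12.png

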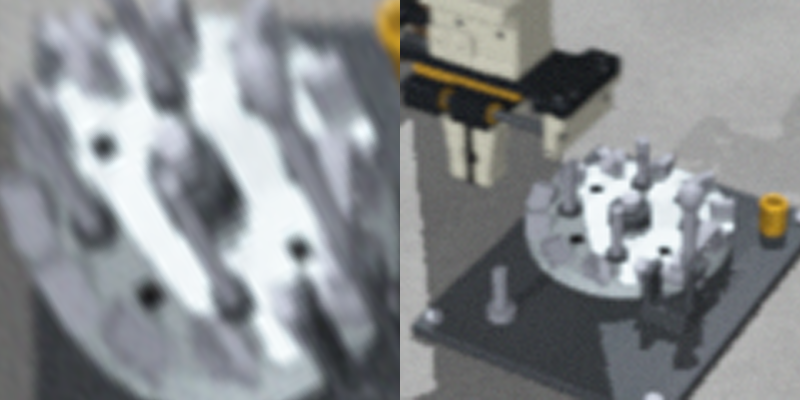

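View pics/s12.png

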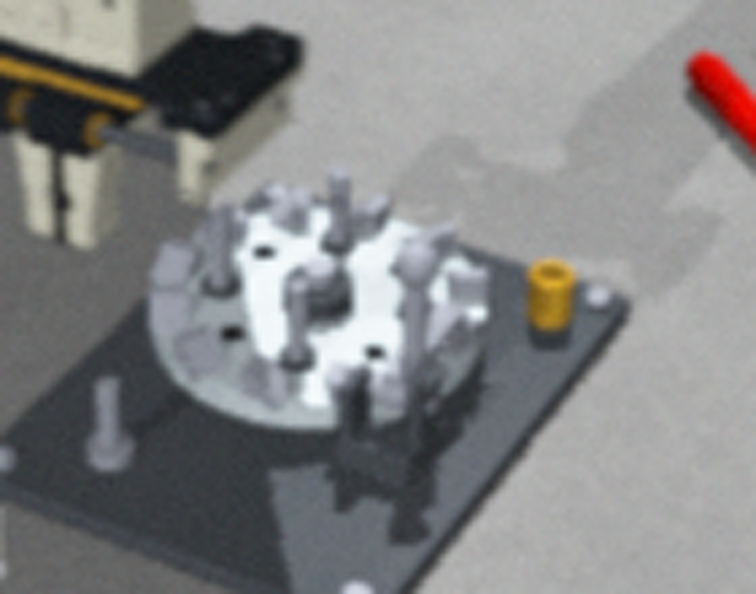

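```bash
python3 - <<'E'
from h import *
a=cv2.imread("pics/scene0.png");g=cv2.imread("pics/scene12raw.png")
k=6
A=cv2.resize(a[190:222,280:314],None,fx=k,fy=k,interpolation=cv2.INTER_CUBIC)
T=cv2.resize(a[199:217,288:306],None,fx=k,fy=k,interpolation=cv2.INTER_CUBIC)
for im in(a,g):
    r=cv2.matchTemplate(cv2.resize(im[185:235,270:320],None,fx=k,fy=k,interpolation=cv2.INTER_CUBIC),T,cv2.TM_CCOEFF_NORMED);_,v,_,l=cv2.minMaxLoc(r);print(v,l[0]/k+270,l[1]/k+185)
print(readout.get_state()['qd'].round(4))
cv2.imwrite("pics/cmp.png",np.hstack([cv2.resize(x[190:250,270:330],(400,400),interpolation=cv2.INTER_CUBIC) for x in(a,g)]))
E
```

```text
0.9994558691978455 288.0 199.0
0.5967576503753662 288.1666666666667 198.5
[ 4.800e-02  9.000e-03 -4.900e-03 -1.000e-04  5.010e-02 -1.098e-01]
```

View pics/cmp.png

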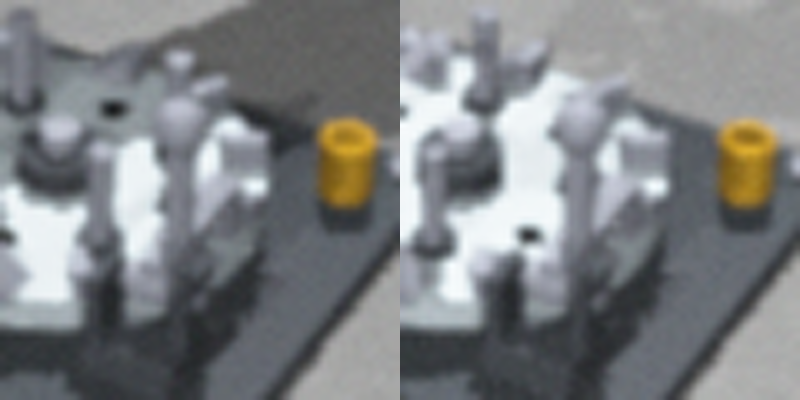

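The ball and lever sit within about 0.5 px of their seated place at the start, and the bushing has not moved. I'll let the arm settle, then hand the job in.

Emit:
play_rows:
  increments:
    - {"linear":[0,0,0],"rotation":[0,0,0],"claw":1}
    - {"linear":[0,0,0],"rotation":[0,0,0],"claw":1}
    - {"linear":[0,0,0],"rotation":[0,0,0],"claw":1}

```text
t: 14.1
eef_pos: [0.6454, -0.1684, 0.2254]
ee_rot: [-1.572, 0.008, 2.14]
force: [0.2, -0.2, -0.4]
width: 0.0002
```

```bash
python3 -c "
from h import *
print(readout.get_state()['qd'].round(3),readout.get_state()['t']);print(job.job_done())"
```

```text
[ 0.007  0.003  0.     0.001 -0.001  0.002] 14.1
the job is handed in; nothing more can be done
None
```

The wheel is one notch back and the pawl is down again. I handed the job in at 14.1 s of the 48 s allowed; it gives no verdict.

I threw the pawl over with the shut fingertips, then pushed the wheel clockwise by one post in two strokes. After that I pushed the lever back so the pawl dropped.

**Last checks, from the camera images:**
- **Wheel:** it sits at about -0.48 rad (allowed -0.57 to -0.38), read from the disc's holes. The readings differ by about 2°, and the start angle within the play is only roughly known.
- **Pawl:** the knob and lever are within about 0.5 px of where they sat at the start, so I take the pawl as seated. The image match on the knob was only 0.60, because the lighting behind it had changed.
- **Clear of everything:** the arm was at rest, about 225 mm above the bench.
- **Loose parts:** I compared only the bushing closely; it had not moved. The stud looked undisturbed, and I did not check the other loose parts at the end.

**Forces:** the highest contact force I read was about 12 N, at the end of the first stroke on the post. I think the post caught in the groove between the shut fingers. The second stroke took about 2.4 N. I also read short peaks of 5 to 10 N while the arm was clear of everything, which I put down to its own motion.

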